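Press the glued seam of a cup blank with a burnisher

ROBOT

A 6-joint arm with a two-finger parallel gripper is mounted at the origin on the work surface. World frame = base frame: x ahead of the robot, y to its left, z up, the work surface at z = 0. Lengths are in m, angles in rad, forces in N, time in s.
With the tool pointing down it reaches from about 0.275 to 0.875 m from the base axis. Payload 12.5 kg.
Tool frame: the origin (TCP) lies between the finger pads; the fingertips stand 14 mm ahead of it and the grasp point (between the pads) lies 5 mm behind it; z points along the fingers, y is the line along which they close (so a half turn about z gives the same grasp; the last joint's range is limited). The gripper opens to 85 mm and grips with 20 to 120 N. Pads are 22 mm wide; open, the fingers measure 114 mm over their backs; the gripper's body (76 mm by 85 mm) begins 54 mm behind the grasp point. The pads swing forward as they close: fully open they stand 13 mm farther back than shut.
Start: joints at [-1.362, 0.351, 1.652, -0, 1.139, -0.085], TCP at [0.159, -0.526, 0.245] pointing down, gripper open.
Joint ranges: [-2.75, 2.75], [-0.79, 2.1], [0.01, 2.65], [-1.57, 4.71], [0.07, 3.14], [-2.87, 2.87]. Speed limits (rad/s): [2.22, 2.22, 2.79, 3.14, 3.14, 3.14].

INTERFACE

Orientations are given as a unit quaternion [x, y, z, w].
In Python, from cell import manip gives the robot as it stands.
- The arm moves only by the tool move_arm, never from a script. Its argument "deltas" is a list of rows, each an object of numbers: "x", "y", "z": the shift along the tool's x, y, z scaled (see below); "wx", "wy", "wz": the turn, a rotation vector about the tool's x, y, z scaled (see below); "jaw": the closure, from -1 (fully open) to 1 (shut). A call has 1 to 12 rows; each row is the pose to reach, as a shift and turn from the pose commanded when the call began, along the tool's axes at that moment, turning the shorter way round; what a row does not reach only later rows make up. The controller multiplies each number of a shift by 50 cm and each number of a turn by 180 degrees. A row lasts 1/12 s, in which the tool goes at most 41.7 mm and 7.16 degrees, less where a joint would pass 70% of its speed; a pose out of reach is approached as far as the arm can. A call with a number of a shift or a turn outside -1 to 1 is refused whole. A call with a gripper value outside its range is refused whole. The fingers move at their own pace and stop on an object; the grip force is fixed at half the most. Time passes only in rows, so rows that repeat a pose let the fingers close. It gives the time, the measured TCP pose, the force, the opening and the grip force at its end, in the units of the state.
- manip.get_state(): the state, without advancing time (a new reading comes with each control period).
- manip.capture(name): name is "side" or "top" or "wrist"; returns a dict with "image" (420x560x3 uint8, blue, green, red), "fx", "fy", "cx", "cy" (pixels), "k1" (the pictures are not rectified: a ray, as slopes to the right and down, at radius r is drawn at 1 + k1 r^2 times it, then the intrinsics apply), "rvec" (rotation vector, rad) and "tvec" (3), from world to camera coordinates, as OpenCV has them. Camera axes: x right, y down, z forward; pixel columns grow to the right and rows downward; lengths in m; the calibration is good to about 2 mm. A picture is of the moment at which its call begins. There is no depth.
- manip.finish_job(): hands the job in; it is judged then, once.
The state is a dict: "t": time; "joint_pos": joint angles; "joint_velocities": joint speeds; "tau": joint torques, N m; "eef_pos": TCP position; "eef_rot": TCP orientation; "force": force on the tool from outside, world axes, zero at the start; "moment": the same for the moment, N m; "width": opening from 0.0 (shut) to 1.0 (fully open); "finger_force": force on a finger pad.
Only numpy, scipy, OpenCV 4.12 (cv2) and the standard library are available. Lean on these libraries where they do the work, as an engineer would, in place of code of your own. Each camera call takes 0.05 s, during which the arm holds its last target. There are 200 camera calls.

TASK

Slide the blue-handled burnisher straight up out of its slot in the white holder, set its nose on the green end of the jig's curved seam strip and press lightly, so that the sprung strip sinks a few millimetres without bottoming. Keeping it pressed, draw the nose slowly (about 3 cm a second) along the strip to the red end in one unbroken stroke, then lift off and hang the burnisher upright in its slot again. Leave the orange gauge, the cups and the lids where they are.

Things in the scene. Friction and masses are not known exactly. Their poses are not given: they have to be found in the camera images.
- burnisher: Flat tool 155 mm tall, 90 g, hanging by its shoulders in either slot of the holder. Origin at the nose tip, z up to the handle, x along the width, y through the thickness. Steel pin nose, ball end, 8 diameter, z 0-30 mm; steel blade 30 wide, 8 thick, z 29-86; blue shoulder bar 56 wide, 12 thick, z 85-93; blue handle 36 wide, 10 thick, z 93-155. At rest its nose is 15 mm above the table
- gauge: Bystander: the same kind of flat tool with an orange handle and a square blade end, hanging in the other slot; same origin and axes
- holder: White fixed block, 160 (x) by 60 (y) by 100 mm high, origin at the centre of its underside. Two upright slots centred at x = -38 and +38 mm, y = 0, each 40 mm (x) by 15 mm (y), open at the top, floor 8 mm above the table; the shoulders of the tools rest level with its top
- jig: Fixed blue plate 120 (x) by 210 (y) by 18 mm, origin at its underside's centre, a white cup blank on it. The seam strip is an arc of radius 150 mm about x = -125, y = 0 mm, from -0.64 to 0.64 rad (from the x axis, counterclockwise seen from above): black, green end -0.64 to -0.43, red end 0.43 to 0.64. Fixed aluminium rails, tops 34 mm above the table, leave a 20 mm channel open at both ends
- strip (a joint): How far the sprung seam strip (two round bars side by side, 20 mm wide in all, free tops 26 mm above the table; the nose rides 1 mm lower in the valley between them, the centre line) is pushed down, m: 0 free, 0.008 bottomed. The whole strip sinks level; it needs about 1 N plus 1 N per mm
- seam_start (a point): Centre of the strip's green end, level with its top (moves down with the strip)
- seam_q1 (a point): Point on the strip's centre line, level with its top, a quarter of the way from green to red
- seam_mid (a point): Middle of the strip's centre line, level with its top
- seam_q3 (a point): Point on the strip's centre line, level with its top, three quarters of the way from green to red
- seam_end (a point): Centre of the strip's red end, level with its top
- cup_stack: Bystander: nested stack of white paper cups, upside down, 77 mm across, 133 mm high, loose; origin at the centre of its underside
- lid_stack: Bystander: stack of white cup lids, 90 mm across, 40 mm high, loose; origin at the centre of its underside
Things that resemble listed ones, but are neither listed nor needed, are in the scene too. What is shaped like the holder but pink or turquoise is not meant.

How it is judged:
On the way, in this order (a step that is already met when the one before it is completed fails the run):
1. the burnisher is drawn up clear of the holder (z of burnisher in the frame of holder above 0.102 m), for 0.1 s.
2. its nose presses the green end of the strip down by more than 1 mm (distance between burnisher and seam_start below 0.016 m and value of joint strip above 0.001 m), for 0.1 s.
3. the pressing nose passes the quarter point (distance between burnisher and seam_q1 below 0.013 m and value of joint strip above 0.001 m), for 0.1 s.
4. the pressing nose passes the middle (distance between burnisher and seam_mid below 0.013 m and value of joint strip above 0.001 m), for 0.1 s.
5. the pressing nose passes the three-quarter point (distance between burnisher and seam_q3 below 0.013 m and value of joint strip above 0.001 m), for 0.1 s.
6. the pressing nose reaches the red end (distance between burnisher and seam_end below 0.016 m and value of joint strip above 0.001 m), for 0.1 s.
At the end, for the whole second after the job is handed in: The burnisher hangs at rest in its slot (shoulders on the holder's top within 6 mm, within 0.13 rad of upright), the gauge still hangs in the other slot, and the strip has sprung back (z of burnisher in the frame of holder between 0.009 and 0.021 m and angle between each of burnisher, gauge's own z axis and vertical below 0.13 rad and y of burnisher in the frame of holder between -0.008 and 0.008 m and (x of burnisher in the frame of holder between -0.048 and -0.028 m or x of burnisher in the frame of holder between 0.028 and 0.048 m) and linear speed of burnisher below 0.02 m/s and value of joint strip below 0.001 m and z of gauge in the frame of holder between 0.009 and 0.021 m and y of gauge in the frame of holder between -0.008 and 0.008 m); the robot touches nothing.
It fails at once if the nose leaves the strip or lands midway (within 60 mm of seam middle, under 12 mm high, strip not pressed 0.5 mm) (horizontal distance between burnisher and seam_mid below 0.06 m and z of burnisher in the frame of seam_mid below 0.012 m and value of joint strip below 0.0005 m).
It fails at once if the nose runs along the pressed seam faster than 100 mm/s (horizontal distance between burnisher and seam_mid below 0.06 m and value of joint strip above 0.001 m and z of burnisher in the frame of seam_mid below 0.012 m and linear speed of burnisher above 0.1 m/s).
It fails at once if the strip is pressed more than 7 mm (bottomed) (value of joint strip above 0.007 m).
It fails at once if the gauge is moved more than 20 mm or tipped (distance of gauge from where it was at the start of the episode above 0.02 m or angle between gauge's own z axis and vertical above 0.35 rad).
It fails at once if the cups or the lids are moved more than 30 mm or tipped ((distance of cup_stack from where it was at the start of the episode above 0.03 m or angle between cup_stack's own z axis and vertical above 0.35 rad) or (distance of lid_stack from where it was at the start of the episode above 0.03 m or angle between lid_stack's own z axis and vertical above 0.35 rad)).
It also fails if it takes over 67 s, if anything falls off the work surface, if the arm or the gripper's body presses on something with over 40 N, if the wrist force passes 120 N, or if a joint passes its speed limit or range.

## Working session

There is one attempt and no reset: what is moved stays moved. The work goes in short steps, Python scripts to look and compute and a tool call to move; the robot and the scene stay as the last step left them, time stands still between calls to the robot, and variables do not carry over. Pictures are saved under pics/ and viewed, at most 13 in all, crops included, and the job is handed in when it is done.

Besides the shell and the picture viewer there is one more tool, called by a JSON object that holds its "name" and its "arguments". move_arm: Moves the arm, as the interface text tells. Its arguments: {"type":"object","properties":{"deltas":{"type":"array","items":{"type":"object","properties":{"x":{"type":"number","minimum":-1,"maximum":1},"y":{"type":"number","minimum":-1,"maximum":1},"z":{"type":"number","minimum":-1,"maximum":1},"wx":{"type":"number","minimum":-1,"maximum":1},"wy":{"type":"number","minimum":-1,"maximum":1},"wz":{"type":"number","minimum":-1,"maximum":1},"jaw":{"type":"number"}}}}},"required":["deltas"]}

```bash
mkdir -p pics
cat > h.py <<'E'
import numpy as np, cv2
from cell import manip
def cap(n):
    c=manip.capture(n); return c
def K(c): return np.array([[c['fx'],0,c['cx']],[0,c['fy'],c['cy']],[0,0,1.]]),np.array([c['k1'],0,0,0,0.])
def ray(c,uv):
    k,d=K(c); p=cv2.undistortPoints(np.array([[uv]],float),k,d,None,None)[0,0]
    # refine handled by cv2 iterations
    R=cv2.Rodrigues(np.array(c['rvec'],float))[0]; t=np.array(c['tvec'],float).ravel()
    return -R.T@t, R.T@np.array([p[0],p[1],1.])
def atz(c,uv,z):
    o,d=ray(c,uv); return o+d*(z-o[2])/d[2]
def proj(c,P):
    k,d=K(c); return cv2.projectPoints(np.array(P,float).reshape(-1,3),np.array(c['rvec'],float),np.array(c['tvec'],float),k,d)[0][:,0]
E
python3 - <<'E'
from h import *
import pickle
for n in ("side","top","wrist"):
    c=cap(n); cv2.imwrite(f"pics/{n}0.png",c['image']); pickle.dump(c,open(n+"0.pkl","wb"))
    o,d=ray(c,(280,210)); print(n,o.round(3),d.round(3),c['k1'],c['fx'])
print(manip.get_state())
E
```

```text
side [0.163 0.772 0.838] [ 0.31  -0.683 -0.661] -0.16493964895831298 520.4044908340187
top [ 0.47  -0.072  1.308] [ 0.047  0.025 -0.999] -0.11257490664067758 489.2633781820688
wrist [ 0.225 -0.507  0.374] [-0.274 -0.079 -0.958] 0.0026831998377739932 345.25161942506514
{'t': 0.15, 'joint_pos': array([-1.36157721e+00,  3.51105259e-01,  1.65225250e+00, -2.21992980e-05,
        1.13911367e+00, -8.46004990e-02]), 'joint_velocities': array([ 0.00159512, -0.00133476, -0.00163714, -0.00011989, -0.00028544,
       -0.00108261]), 'tau': array([ 9.76109841e-04, -5.06251681e+01, -2.91503245e+01, -8.37322386e-05,
        3.33161246e-03,  2.90675814e-06]), 'eef_pos': array([ 0.15925584, -0.52619218,  0.24489539]), 'eef_rot': array([ 9.89227373e-01,  1.46386516e-01, -3.74200043e-05, -4.37906963e-04]), 'force': array([-0.21355251,  0.07265389, -0.44698747]), 'moment': array([ 0.00022423, -0.01470745,  0.01356269]), 'finger_force': 0.0, 'width': 0.9966919669203382}
```

View pics/top0.png

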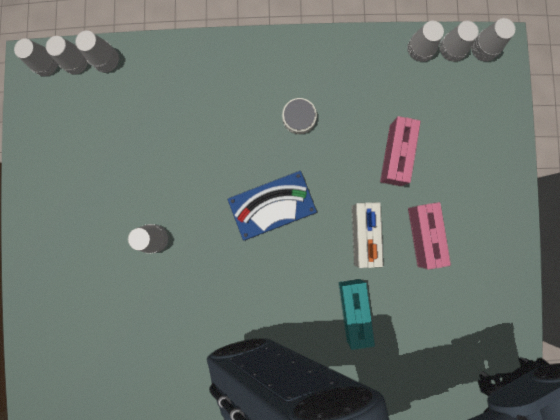

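View pics/side0.png

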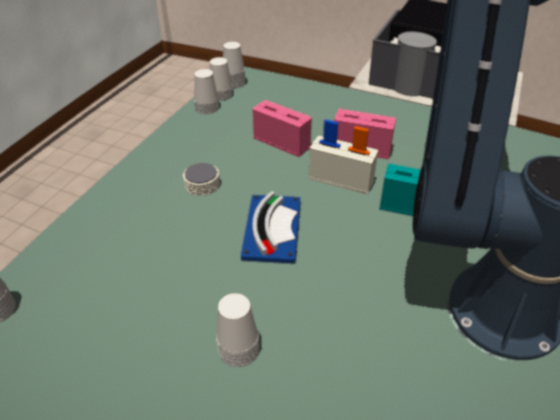

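The top view has the white holder at (369,235), with the blue handle at (372,219) and the orange one at (373,250). The jig is at (272,205), green end (300,194), red end (243,215). 
Things that could be mistaken for the holder are the pink blocks (403,151) and (432,236) and the turquoise one (357,314), all with no tool in them. The only blue handle is in the white holder. I'll check this in a close crop.

Run:
```python
from h import *
import pickle
t=pickle.load(open("top0.pkl","rb")); s=pickle.load(open("side0.pkl","rb"))
a=cv2.resize(t['image'][165:280,225:395],None,fx=4.4,fy=4.4,interpolation=cv2.INTER_CUBIC)
cv2.imwrite("pics/c1.png",a)
b=cv2.resize(s['image'][110:270,230:390],None,fx=3.7,fy=3.7,interpolation=cv2.INTER_CUBIC)
cv2.imwrite("pics/c2.png",b)
```

```text
(no output)
```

View pics/c1.png

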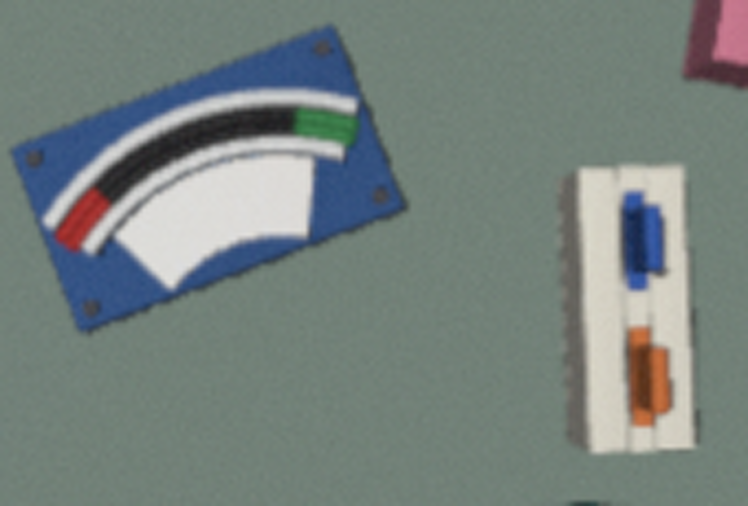

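The crop confirms it: the blue handle with its shoulders in the white holder is at crop (640,240), and the gauge is at (650,375). The jig corners and strip ends are sharp enough to fit poses.

Run:
```python
from h import *
import pickle
from scipy.optimize import least_squares
t=pickle.load(open("top0.pkl","rb")); s=pickle.load(open("side0.pkl","rb"))
f=lambda p:[(np.array(q)+.5)/4.4-.5+[225,165] for q in p]
def fit(px,loc,z,name):
    W=np.array([atz(t,p,z)[:2] for p in f(px)]); L=np.array(loc)
    r=lambda q:(np.c_[np.cos(q[2])*L[:,0]-np.sin(q[2])*L[:,1]+q[0],np.sin(q[2])*L[:,0]+np.cos(q[2])*L[:,1]+q[1]]-W).ravel()
    q=least_squares(r,[*W.mean(0),0]).x; print(name,q.round(4),(r(q)*1000).round(1)); return q
h=fit([(578,168),(684,165),(696,448),(590,452)],[(.08,.03),(.08,-.03),(-.08,-.03),(-.08,.03)],.1,"holder")
j=fit([(334,27),(408,208),(84,332),(12,150)],[(.06,-.105),(-.06,-.105),(-.06,.105),(.06,.105)],.018,"jig")
R=lambda a:np.array([[np.cos(a),-np.sin(a)],[np.sin(a),np.cos(a)]])
S=[]
for a in (-.64,-.43,.43,.64):
    S.append(np.r_[R(j[2])@[-.125+.15*np.cos(a),.15*np.sin(a)]+j[:2],.026])
print(np.round(S,4)); print("strip proj crop",((proj(t,S)+.5-[225,165])*4.4).round())
for sx in(.038,-.038):
    B=R(h[2])@[sx,0]+h[:2]; print("tool",B.round(4), "top z.17 crop",((proj(t,[*B,.17])+.5-[225,165])*4.4).round())
# side check via colour segmentation
hs=cv2.cvtColor(s['image'],cv2.COLOR_BGR2HSV)
def cen(lo,hi,box):
    m=cv2.inRange(hs,lo,hi); q=np.zeros_like(m); x0,y0,x1,y1=box; q[y0:y1,x0:x1]=m[y0:y1,x0:x1]; ys,xs=np.nonzero(q); return xs.mean(),ys.mean(),xs.min(),xs.max(),ys.min(),ys.max(),len(xs)
print("blue side",cen((105,150,60),(130,255,255),(310,110,350,160)))
print("green",cen((50,120,40),(85,255,255),(262,190,290,215)))
print("red",cen((0,150,60),(8,255,255),(255,235,285,260)))
B=R(h[2])@[.038,0]+h[:2]
print("handle centre side",proj(s,[[*B,.135],[*B,.17],[*B,.1]]).round(1))
g=[np.r_[R(j[2])@[-.125+.15*np.cos(a),.15*np.sin(a)]+j[:2],.026] for a in(-.535,.535)]
print("green/red centre side",proj(s,g).round(1))
print("jig corners side",proj(s,[np.r_[R(j[2])@c+j[:2],.018] for c in [(.06,-.105),(-.06,-.105),(-.06,.105),(.06,.105)]]).round(1))
```

```text
holder [ 0.4606 -0.2613  0.0121] [ 0.2  0.   0.7 -0.1 -0.4 -0.1 -0.5  0.2]
jig [ 0.5438 -0.0196  0.3447] [ 2.2 -1.3 -0.6 -0.3 -1.9  1.1  0.4  0.4]
[[ 0.5696 -0.1055  0.026 ]
 [ 0.5756 -0.0746  0.026 ]
 [ 0.5333  0.0431  0.026 ]
 [ 0.5091  0.0631  0.026 ]]
strip proj crop [[352. 132.]
 [300. 123.]
 [105. 199.]
 [ 72. 240.]]
tool [ 0.4986 -0.2608] top z.17 crop [[655. 237.]]
tool [ 0.4226 -0.2617] top z.17 crop [[661. 381.]]
blue side (np.float64(330.0062695924765), np.float64(133.15987460815046), np.int64(321), np.int64(338), np.int64(120), np.int64(146), 319)
green (np.float64(271.8484848484849), np.float64(199.87878787878788), np.int64(268), np.int64(277), np.int64(196), np.int64(204), 33)
red (np.float64(267.49411764705883), np.float64(245.49411764705883), np.int64(262), np.int64(273), np.int64(239), np.int64(252), 85)
handle centre side [[329.1 134. ]
 [329.9 121.9]
 [328.3 145.8]]
green/red centre side [[272.8 200.6]
 [266.5 245.8]]
jig corners side [[251.3 194.5]
 [299.9 196.9]
 [294.9 259.4]
 [239.6 256.3]]
```

View pics/c2.png

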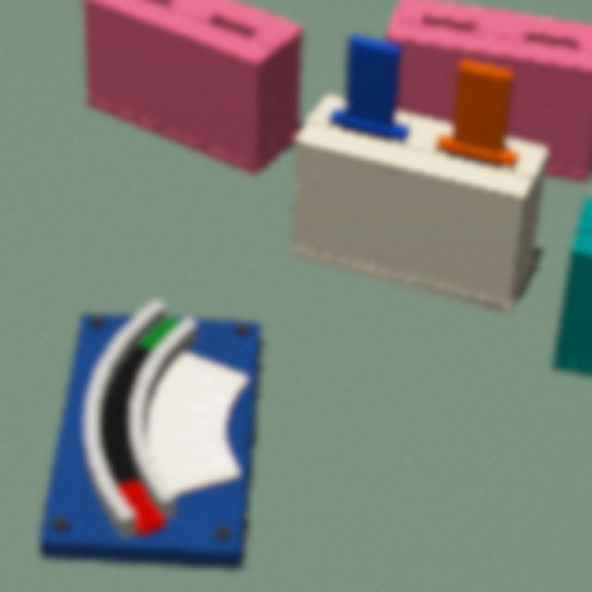

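The side view agrees with the fit: the predicted handle and strip-end pixels are within about 1 px of the measured ones, and all points are within reach. Next I move above the burnisher with the wrist aligned.

{"name": "move_arm", "arguments": {"deltas": [{"x": 0.803, "y": -0.311, "wz": 0.09, "jaw": -1}, {"x": 0.803, "y": -0.311, "wz": 0.09, "jaw": -1}, {"x": 0.803, "y": -0.311, "wz": 0.09, "jaw": -1}, {"x": 0.803, "y": -0.311, "wz": 0.09, "jaw": -1}, {"x": 0.803, "y": -0.311, "wz": 0.09, "jaw": -1}, {"x": 0.803, "y": -0.311, "wz": 0.09, "jaw": -1}, {"x": 0.803, "y": -0.311, "wz": 0.09, "jaw": -1}, {"x": 0.803, "y": -0.311, "wz": 0.09, "jaw": -1}, {"x": 0.803, "y": -0.311, "wz": 0.09, "jaw": -1}, {"x": 0.803, "y": -0.311, "wz": 0.09, "jaw": -1}, {"x": 0.803, "y": -0.311, "wz": 0.09, "jaw": -1}, {"x": 0.803, "y": -0.311, "wz": 0.09, "jaw": -1}]}}

```text
invalid input
```

{"name": "move_arm", "arguments": {"deltas": [{"x": 0, "jaw": -1}, {"x": 0, "jaw": -1}]}}

```text
invalid input
```

Run:
```python
from h import *
import pickle
c=cap("wrist"); pickle.dump(c,open("wrist1.pkl","wb")); cv2.imwrite("pics/w1.png",c['image'])
s=manip.get_state(); print(s['eef_pos'],s['eef_rot'],s['joint_pos'],s['force'])
h=np.array([.4606,-.2613,.0121]);R=lambda a:np.array([[np.cos(a),-np.sin(a)],[np.sin(a),np.cos(a)]])
T=lambda x,y,z:np.r_[R(h[2])@[x,y]+h[:2],z]
print("handle top corners",proj(c,[T(.056,.005,.17),T(.056,-.005,.17),T(.020,-.005,.17),T(.020,.005,.17)]).round(1))
print("holder top",proj(c,[T(.08,.03,.1),T(.08,-.03,.1),T(-.08,-.03,.1),T(-.08,.03,.1)]).round(1))
```

```text
[ 0.15925678 -0.52625411  0.24497344] [ 9.89228047e-01  1.46382226e-01 -2.86091298e-05 -3.39098611e-04] [-1.36160142e+00  3.51041523e-01  1.65213904e+00 -1.63976560e-05
  1.13909253e+00 -8.46184522e-02] [ 0.23311631 -0.22176561  0.6579618 ]
handle top corners [[ -275.3 -1206.5]
 [ -236.2 -1184.2]
 [ -219.1  -945. ]
 [ -254.2  -963.1]]
holder top [[ -99.7 -770.2]
 [  35.1 -705.9]
 [  12.3 -263.3]
 [ -93.4 -302.4]]
```

View pics/w1.png

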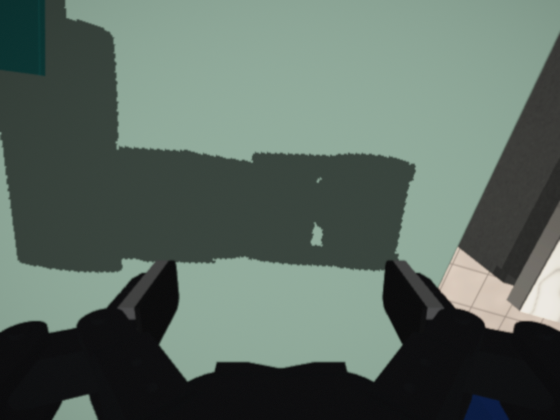

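The wrist view shows only bare table, because the move was refused. The rows probably need all seven numbers.

{"name": "move_arm", "arguments": {"deltas": [{"x": 0.803, "y": -0.311, "z": 0, "wx": 0, "wy": 0, "wz": 0.09, "jaw": -1}, {"x": 0.803, "y": -0.311, "z": 0, "wx": 0, "wy": 0, "wz": 0.09, "jaw": -1}, {"x": 0.803, "y": -0.311, "z": 0, "wx": 0, "wy": 0, "wz": 0.09, "jaw": -1}, {"x": 0.803, "y": -0.311, "z": 0, "wx": 0, "wy": 0, "wz": 0.09, "jaw": -1}, {"x": 0.803, "y": -0.311, "z": 0, "wx": 0, "wy": 0, "wz": 0.09, "jaw": -1}, {"x": 0.803, "y": -0.311, "z": 0, "wx": 0, "wy": 0, "wz": 0.09, "jaw": -1}, {"x": 0.803, "y": -0.311, "z": 0, "wx": 0, "wy": 0, "wz": 0.09, "jaw": -1}, {"x": 0.803, "y": -0.311, "z": 0, "wx": 0, "wy": 0, "wz": 0.09, "jaw": -1}, {"x": 0.803, "y": -0.311, "z": 0, "wx": 0, "wy": 0, "wz": 0.09, "jaw": -1}, {"x": 0.803, "y": -0.311, "z": 0, "wx": 0, "wy": 0, "wz": 0.09, "jaw": -1}, {"x": 0.803, "y": -0.311, "z": 0, "wx": 0, "wy": 0, "wz": 0.09, "jaw": -1}, {"x": 0.803, "y": -0.311, "z": 0, "wx": 0, "wy": 0, "wz": 0.09, "jaw": -1}]}}

```text
t: 1.2
eef_pos: [0.5011, -0.2586, 0.245]
eef_rot: [1.0, 0.007, 0.0, -0.0]
force: [0.7, 0.1, -0.4]
width: 1.001
finger_force: 0.0
```

```bash
cat > w.py <<'E'
from h import *
import pickle,sys
n=sys.argv[1]
c=cap("wrist"); pickle.dump(c,open(n+".pkl","wb")); cv2.imwrite(f"pics/{n}.png",c['image'])
s=manip.get_state(); print(s['t'],s['eef_pos'],s['eef_rot'],s['joint_pos'],s['force'])
h=np.array([.4606,-.2613,.0121]);R=lambda a:np.array([[np.cos(a),-np.sin(a)],[np.sin(a),np.cos(a)]])
T=lambda x,y,z:np.r_[R(h[2])@[x,y]+h[:2],z]
print("handle top corners",proj(c,[T(.056,.005,.17),T(.056,-.005,.17),T(.020,-.005,.17),T(.020,.005,.17)]).round(1).tolist())
print("holder top",proj(c,[T(.08,.03,.1),T(.08,-.03,.1),T(-.08,-.03,.1),T(-.08,.03,.1)]).round(1).tolist())
E
python3 w.py w2
```

```text
1.25 [ 0.49960197 -0.2599423   0.24491847] [ 9.99975368e-01  7.01447693e-03 -1.97625867e-04 -1.43912549e-04] [-5.62428454e-01  3.75180085e-01  1.61719733e+00  3.21063089e-05
  1.14970331e+00  9.94325672e-01] [-0.40912536  0.38656687  0.43105574]
handle top corners [[275.6, 197.4], [292.0, 197.5], [291.3, 252.0], [275.6, 252.0]]
holder top [[245.2, 145.4], [321.5, 145.7], [315.2, 322.6], [249.5, 322.4]]
```

View pics/w2.png

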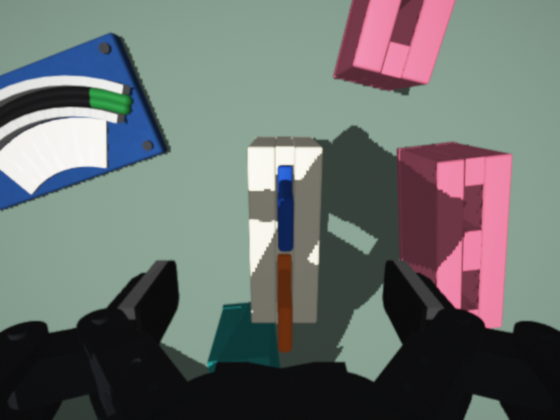

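The wrist view agrees with the prediction: holder top edges at rows 147 and 322, blue handle top around (286,222), within about 1 mm. The fingers straddle it at columns 178 and 388. Now I descend and close.

{"name": "move_arm", "arguments": {"deltas": [{"x": 0, "y": 0, "z": 0.05, "wx": 0, "wy": 0, "wz": 0, "jaw": -1}, {"x": 0, "y": 0, "z": 0.1, "wx": 0, "wy": 0, "wz": 0, "jaw": -1}, {"x": 0, "y": 0, "z": 0.14, "wx": 0, "wy": 0, "wz": 0, "jaw": -1}, {"x": 0, "y": 0, "z": 0.18, "wx": 0, "wy": 0, "wz": 0, "jaw": -1}, {"x": 0, "y": 0, "z": 0.2, "wx": 0, "wy": 0, "wz": 0, "jaw": -1}, {"x": 0, "y": 0, "z": 0.216, "wx": 0, "wy": 0, "wz": 0, "jaw": -1}, {"x": 0, "y": 0, "z": 0.216, "wx": 0, "wy": 0, "wz": 0, "jaw": -1}, {"x": 0, "y": 0, "z": 0.216, "wx": 0, "wy": 0, "wz": 0, "jaw": -1}, {"x": 0, "y": 0, "z": 0.216, "wx": 0, "wy": 0, "wz": 0, "jaw": -1}]}}

```text
t: 2.0
eef_pos: [0.4989, -0.2618, 0.1384]
eef_rot: [1.0, 0.005, 0.001, 0.0]
force: [1.0, -0.8, -0.3]
width: 1.003
finger_force: 0.0
```

{"name": "move_arm", "arguments": {"deltas": [{"x": 0, "y": 0, "z": 0, "wx": 0, "wy": 0, "wz": 0, "jaw": 1}, {"x": 0, "y": 0, "z": 0, "wx": 0, "wy": 0, "wz": 0, "jaw": 1}, {"x": 0, "y": 0, "z": 0, "wx": 0, "wy": 0, "wz": 0, "jaw": 1}, {"x": 0, "y": 0, "z": 0, "wx": 0, "wy": 0, "wz": 0, "jaw": 1}, {"x": 0, "y": 0, "z": 0, "wx": 0, "wy": 0, "wz": 0, "jaw": 1}, {"x": 0, "y": 0, "z": 0, "wx": 0, "wy": 0, "wz": 0, "jaw": 1}, {"x": 0, "y": 0, "z": 0, "wx": 0, "wy": 0, "wz": 0, "jaw": 1}, {"x": 0, "y": 0, "z": 0, "wx": 0, "wy": 0, "wz": 0, "jaw": 1}, {"x": 0, "y": 0, "z": 0, "wx": 0, "wy": 0, "wz": 0, "jaw": 1}, {"x": 0, "y": 0, "z": 0, "wx": 0, "wy": 0, "wz": 0, "jaw": 1}, {"x": 0, "y": 0, "z": 0, "wx": 0, "wy": 0, "wz": 0, "jaw": 1}, {"x": 0, "y": 0, "z": 0, "wx": 0, "wy": 0, "wz": 0, "jaw": 1}]}}

```text
t: 3.0
eef_pos: [0.4986, -0.2614, 0.1374]
eef_rot: [1.0, 0.006, 0.0, 0.0]
force: [-0.4, -0.6, 2.7]
width: 0.11
finger_force: 58.5
```

{"name": "move_arm", "arguments": {"deltas": [{"x": 0, "y": 0, "z": -0.02, "wx": 0, "wy": 0, "wz": 0, "jaw": 1}, {"x": 0, "y": 0, "z": -0.05, "wx": 0, "wy": 0, "wz": 0, "jaw": 1}, {"x": 0, "y": 0, "z": -0.08, "wx": 0, "wy": 0, "wz": 0, "jaw": 1}, {"x": 0, "y": 0, "z": -0.11, "wx": 0, "wy": 0, "wz": 0, "jaw": 1}, {"x": 0, "y": 0, "z": -0.14, "wx": 0, "wy": 0, "wz": 0, "jaw": 1}, {"x": 0, "y": 0, "z": -0.17, "wx": 0, "wy": 0, "wz": 0, "jaw": 1}, {"x": 0, "y": 0, "z": -0.2, "wx": 0, "wy": 0, "wz": 0, "jaw": 1}, {"x": 0, "y": 0, "z": -0.23, "wx": 0, "wy": 0, "wz": 0, "jaw": 1}, {"x": 0, "y": 0, "z": -0.24, "wx": 0, "wy": 0, "wz": 0, "jaw": 1}, {"x": 0, "y": 0, "z": -0.24, "wx": 0, "wy": 0, "wz": 0, "jaw": 1}, {"x": 0, "y": 0, "z": -0.24, "wx": 0, "wy": 0, "wz": 0, "jaw": 1}]}}

```text
t: 3.92
eef_pos: [0.4983, -0.2611, 0.2569]
eef_rot: [1.0, 0.006, -0.0, -0.0]
force: [-0.7, -0.2, -1.5]
width: 0.111
finger_force: 58.5
```

Run:
```python
from h import *
import pickle
s=manip.get_state(); print(s['t'],s['eef_pos'],s['eef_rot'],s['force'])
W=cap("wrist"); S=cap("side"); T=cap("top")
for n,c in zip("WST",(W,S,T)): pickle.dump(c,open(n+"2.pkl","wb"))
p=s['eef_pos']; n=p-[0,0,.1222]
print("nose pred side",proj(S,[n,n+[0,0,.15]]).round(1))
a=cv2.resize(S['image'][60:220,240:400],None,fx=2.45,fy=2.45,interpolation=cv2.INTER_CUBIC)
g=cv2.resize(W['image'],(523,392))
cv2.imwrite("pics/lift.png",np.hstack([a[:392,:277*1] if 0 else cv2.resize(a,(277,277))if 0 else a[:392,60:330],g]))
# refined jig: use wrist pic w2
c=pickle.load(open("w2.pkl","rb"))
for uv,z in(((115,33),.018),((166,152),.018),((131,103),.026)): print(uv,atz(c,uv,z).round(4))
```

```text
3.9167 [ 0.49834089 -0.2610998   0.25686827] [ 9.99984682e-01  5.52785849e-03 -2.05367791e-04 -1.93192623e-04] [-0.71204241 -0.21155751 -1.53311765]
nose pred side [[329.2 134.1]
 [332.8  79.1]]
(115, 33) [ 0.6342 -0.101   0.018 ]
(166, 152) [ 0.5235 -0.1405  0.018 ]
(131, 103) [ 0.5713 -0.1128  0.026 ]
```

View pics/lift.png

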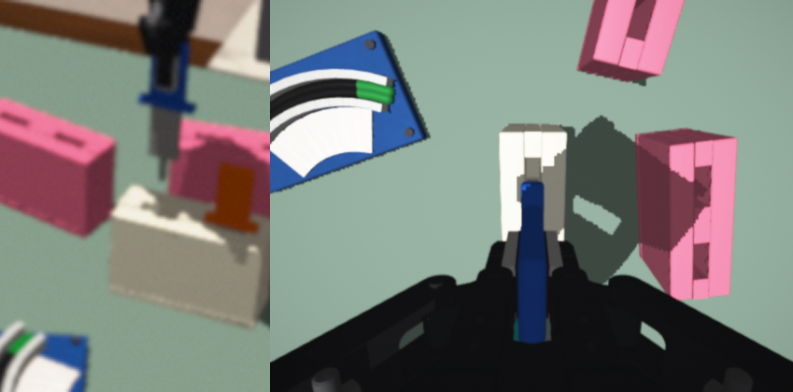

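The lifted burnisher hangs straight in the jaws: nose tip at crop (163,178), predicted within 2 px. The slot is empty and the gauge untouched. Next I move to where the wrist camera can see the whole jig and refine the strip.

{"name": "move_arm", "arguments": {"deltas": [{"x": 0, "y": -0.08, "z": 0, "wx": 0, "wy": 0, "wz": 0, "jaw": 1}, {"x": -0.02, "y": -0.15, "z": 0, "wx": 0, "wy": 0, "wz": 0, "jaw": 1}, {"x": -0.05, "y": -0.22, "z": 0, "wx": 0, "wy": 0, "wz": 0, "jaw": 1}, {"x": -0.08, "y": -0.3, "z": 0, "wx": 0, "wy": 0, "wz": 0, "jaw": 1}, {"x": -0.1, "y": -0.37, "z": 0, "wx": 0, "wy": 0, "wz": 0, "jaw": 1}, {"x": -0.1, "y": -0.43, "z": 0, "wx": 0, "wy": 0, "wz": 0, "jaw": 1}, {"x": -0.1, "y": -0.46, "z": 0, "wx": 0, "wy": 0, "wz": 0, "jaw": 1}, {"x": -0.1, "y": -0.46, "z": 0, "wx": 0, "wy": 0, "wz": 0, "jaw": 1}, {"x": -0.1, "y": -0.46, "z": 0, "wx": 0, "wy": 0, "wz": 0, "jaw": 1}, {"x": -0.1, "y": -0.46, "z": 0, "wx": 0, "wy": 0, "wz": 0, "jaw": 1}]}}

```text
t: 4.9
eef_pos: [0.446, -0.0324, 0.257]
eef_rot: [1.0, 0.006, -0.0, 0.0]
force: [-0.3, -0.6, -0.3]
width: 0.107
finger_force: 58.9
```

Run:
```python
from h import *
import pickle
s=manip.get_state(); print(s['t'],s['eef_pos'],s['eef_rot'],s['force'])
c=cap("wrist"); pickle.dump(c,open("W3.pkl","wb")); cv2.imwrite("pics/W3.png",cv2.resize(c['image'],(800,600),interpolation=cv2.INTER_CUBIC))
```

```text
4.9 [ 0.44602783 -0.03239994  0.25695841] [ 9.99984756e-01  5.51308002e-03 -3.01526877e-04  5.52248846e-05] [-0.31869133 -0.62508672 -0.27195607]
```

View pics/W3.png

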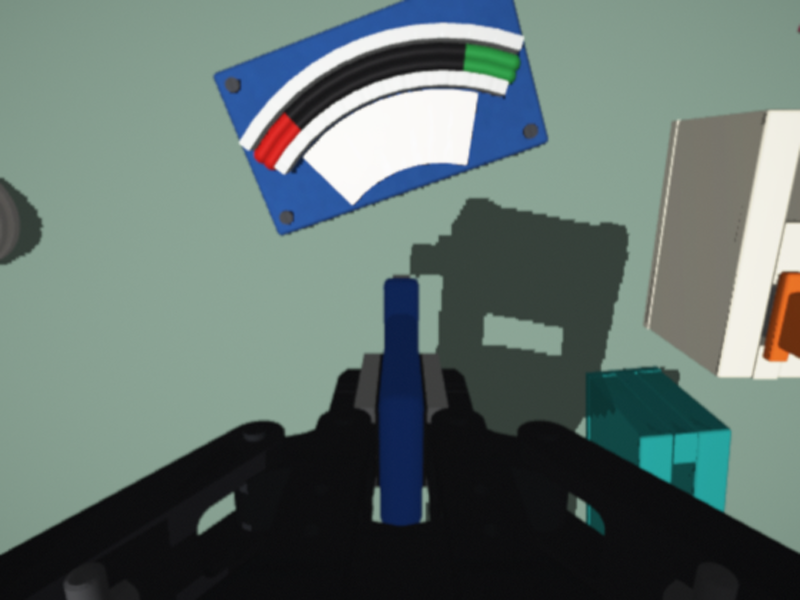

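The wrist view shows the jig clearly: plate corners (214,74), (281,235) and (549,142), green/black boundary (464,57), red/black boundary (292,122). I refit the pose from these.

Run:
```python
from h import *
import pickle
from scipy.optimize import least_squares
c=pickle.load(open("W3.pkl","rb"))
sc=lambda p:(np.array(p)+.5)/1.42857-.5
P=lambda a:(-.125+.15*np.cos(a),.15*np.sin(a))
obs=[((214,74),(.06,.105),.018),((281,235),(-.06,.105),.018),((549,142),(-.06,-.105),.018),((464,57),P(-.43),.026),((292,122),P(.43),.026)]
W=np.array([atz(c,sc(o[0]),o[2])[:2] for o in obs]);L=np.array([o[1] for o in obs])
r=lambda q:(np.c_[np.cos(q[2])*L[:,0]-np.sin(q[2])*L[:,1]+q[0],np.sin(q[2])*L[:,0]+np.cos(q[2])*L[:,1]+q[1]]-W).ravel()
q=least_squares(r,[.54,-.02,.34]).x; print(q.round(4),(r(q)*1000).round(1))
# segmentation-based: dark/green/red strip pixels -> radius residual
hs=cv2.cvtColor(c['image'],cv2.COLOR_BGR2HSV)
for n,lo,hi in(("green",(45,120,30),(85,255,255)),("red",(0,150,60),(8,255,255)),("red2",(172,150,60),(180,255,255))):
    m=cv2.inRange(hs,lo,hi);m[120:]=0;m[:,:150]=0;m[:,380:]=0
    ys,xs=np.nonzero(m)
    if len(xs)<20: continue
    X=np.array([atz(c,(x,y),.025)[:2] for x,y in zip(xs,ys)]);d=X-q[:2];R=np.array([[np.cos(q[2]),np.sin(q[2])],[-np.sin(q[2]),np.cos(q[2])]])
    l=(R@d.T).T+[.125,0];rr=np.hypot(*l.T);aa=np.arctan2(l[:,1],l[:,0])
    print(n,len(xs),"r",rr.mean().round(4),np.percentile(rr,[2,98]).round(4),"a",aa.mean().round(3),np.percentile(aa,[1,99]).round(3))
m=(hs[...,2]<60);m[120:]=0;ys,xs=np.nonzero(m)
X=np.array([atz(c,(x,y),.025)[:2] for x,y in zip(xs,ys)]);l=(R@(X-q[:2]).T).T+[.125,0];rr=np.hypot(*l.T);aa=np.arctan2(l[:,1],l[:,0])
for a in np.arange(-.4,.41,.2):
    k=(abs(aa-a)<.05)&(abs(rr-.15)<.02);print(round(a,1),k.sum(),rr[k].mean().round(4),np.percentile(rr[k],[2,98]).round(4))
```

```text
[ 0.5449 -0.0195  0.3444] [ 0.6  2.  -1.3  1.4  0.6 -1.4  0.  -1.4  0.2 -0.6]
green 711 r 0.1503 [0.1425 0.158 ] a -0.543 [-0.664 -0.422]
red 598 r 0.1514 [0.1436 0.1589] a 0.544 [0.43  0.663]
red2 20 r 0.1528 [0.1437 0.1593] a 0.653 [0.467 0.673]
-0.4 213 0.1509 [0.1424 0.1588]
-0.2 306 0.151 [0.1428 0.1589]
0.0 301 0.1512 [0.1429 0.1592]
0.2 291 0.1515 [0.1431 0.1594]
0.4 201 0.1516 [0.1434 0.1592]
```

The fit is consistent: strip radius 150–151 mm, green/red angles right to within 1 mm. Now I compute the stroke rows.

```bash
cat > plan.py <<'E'
import numpy as np
C=np.array([.4279,-.0617]);yaw=.0111
T=np.array([[np.cos(yaw),np.sin(yaw)],[np.sin(yaw),-np.cos(yaw)]])
cmd=np.array([.44596,-.03169])
pt=lambda a:C+.15*np.array([np.cos(a+.3445),np.sin(a+.3445)])
def rel(p): return np.round(T@(p-cmd)/.5,3)
d=rel(pt(-.6));print("to start",d,pt(-.6).round(4));cmd=cmd+T@d*.5
for k in range(6):
    rows=[rel(pt(-.6+.2*k+.2*(i+1)/12)) for i in range(12)]
    print(k,[tuple(r.tolist()) for r in rows]);cmd=cmd+T@rows[-1]*.5;print(cmd.round(4))
E
python3 plan.py
```

```text
to start [0.253 0.139] [ 0.573  -0.0996]
0 [(0.001, -0.005), (0.002, -0.01), (0.003, -0.015), (0.004, -0.02), (0.005, -0.025), (0.006, -0.03), (0.007, -0.035), (0.008, -0.04), (0.008, -0.044), (0.009, -0.049), (0.009, -0.054), (0.01, -0.059)]
[ 0.5779 -0.0702]
1 [(-0.0, -0.005), (0.0, -0.01), (0.0, -0.015), (0.0, -0.02), (0.0, -0.025), (0.0, -0.03), (-0.0, -0.035), (-0.0, -0.04), (-0.001, -0.045), (-0.001, -0.05), (-0.002, -0.055), (-0.002, -0.06)]
[ 0.5766 -0.0402]
2 [(-0.001, -0.005), (-0.002, -0.01), (-0.003, -0.015), (-0.004, -0.02), (-0.005, -0.025), (-0.006, -0.03), (-0.007, -0.035), (-0.008, -0.039), (-0.01, -0.044), (-0.011, -0.049), (-0.013, -0.054), (-0.014, -0.059)]
[ 0.5692 -0.0108]
3 [(-0.002, -0.004), (-0.004, -0.009), (-0.006, -0.014), (-0.007, -0.018), (-0.009, -0.023), (-0.012, -0.027), (-0.014, -0.032), (-0.016, -0.036), (-0.018, -0.041), (-0.021, -0.045), (-0.023, -0.05), (-0.025, -0.054)]
[0.5564 0.016 ]
4 [(-0.003, -0.004), (-0.006, -0.008), (-0.008, -0.013), (-0.011, -0.017), (-0.014, -0.021), (-0.017, -0.025), (-0.02, -0.029), (-0.023, -0.033), (-0.026, -0.037), (-0.029, -0.041), (-0.033, -0.044), (-0.036, -0.048)]
[0.5382 0.0398]
5 [(-0.003, -0.004), (-0.007, -0.008), (-0.01, -0.011), (-0.014, -0.015), (-0.017, -0.018), (-0.021, -0.021), (-0.025, -0.025), (-0.029, -0.028), (-0.032, -0.031), (-0.036, -0.034), (-0.04, -0.037), (-0.044, -0.04)]
[0.516  0.0596]
```

{"name": "move_arm", "arguments": {"deltas": [{"x": 0.06, "y": 0.03, "z": 0, "wx": 0, "wy": 0, "wz": 0, "jaw": 1}, {"x": 0.12, "y": 0.06, "z": 0, "wx": 0, "wy": 0, "wz": 0, "jaw": 1}, {"x": 0.18, "y": 0.1, "z": 0.02, "wx": 0, "wy": 0, "wz": 0, "jaw": 1}, {"x": 0.23, "y": 0.13, "z": 0.06, "wx": 0, "wy": 0, "wz": 0, "jaw": 1}, {"x": 0.253, "y": 0.139, "z": 0.11, "wx": 0, "wy": 0, "wz": 0, "jaw": 1}, {"x": 0.253, "y": 0.139, "z": 0.15, "wx": 0, "wy": 0, "wz": 0, "jaw": 1}, {"x": 0.253, "y": 0.139, "z": 0.17, "wx": 0, "wy": 0, "wz": 0, "jaw": 1}, {"x": 0.253, "y": 0.139, "z": 0.18, "wx": 0, "wy": 0, "wz": 0, "jaw": 1}, {"x": 0.253, "y": 0.139, "z": 0.18, "wx": 0, "wy": 0, "wz": 0, "jaw": 1}, {"x": 0.253, "y": 0.139, "z": 0.18, "wx": 0, "wy": 0, "wz": 0, "jaw": 1}, {"x": 0.253, "y": 0.139, "z": 0.18, "wx": 0, "wy": 0, "wz": 0, "jaw": 1}]}}

```text
t: 5.87
eef_pos: [0.5737, -0.1001, 0.1688]
eef_rot: [1.0, 0.006, 0.001, 0.0]
force: [0.6, -0.5, -0.9]
width: 0.109
finger_force: 58.9
```

Run:
```python
from h import *
s=manip.get_state(); print(s['t'],s['eef_pos'],s['eef_rot'],s['force'])
S=cap("side");T=cap("top"); p=s['eef_pos'];n=p-[0,0,.1222]
print("nose pred side",proj(S,[n]).round(1),"top",proj(T,[n]).round(1))
a=cv2.resize(S['image'][150:270,210:330],(480,480),interpolation=cv2.INTER_CUBIC)
cv2.imwrite("pics/hover.png",a)
```

```text
5.8667 [ 0.57373486 -0.1001338   0.16875596] [9.99984139e-01 5.52398803e-03 1.06095630e-03 2.85291117e-04] [ 0.56881097 -0.52992418 -0.89397987]
nose pred side [[274.3 191.6]] top [[302.6 192.3]]
```

View pics/hover.png

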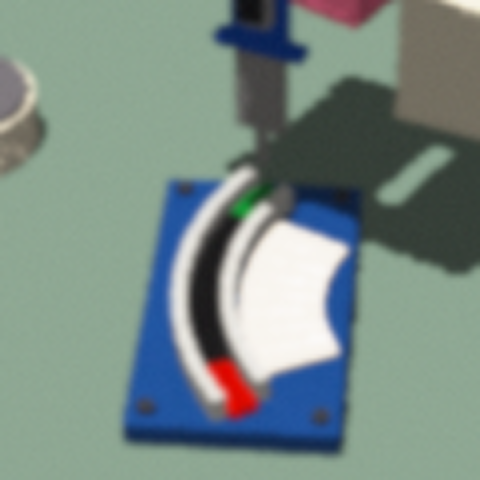

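The nose hangs over the green end: crop (263,165), i.e. pixel (275.7,191), against the predicted (274.3,191.6). Now I descend gently and press.

{"name": "move_arm", "arguments": {"deltas": [{"x": 0, "y": 0, "z": 0.01, "wx": 0, "wy": 0, "wz": 0, "jaw": 1}, {"x": 0, "y": 0, "z": 0.02, "wx": 0, "wy": 0, "wz": 0, "jaw": 1}, {"x": 0, "y": 0, "z": 0.028, "wx": 0, "wy": 0, "wz": 0, "jaw": 1}, {"x": 0, "y": 0, "z": 0.034, "wx": 0, "wy": 0, "wz": 0, "jaw": 1}, {"x": 0, "y": 0, "z": 0.038, "wx": 0, "wy": 0, "wz": 0, "jaw": 1}, {"x": 0, "y": 0, "z": 0.041, "wx": 0, "wy": 0, "wz": 0, "jaw": 1}, {"x": 0, "y": 0, "z": 0.044, "wx": 0, "wy": 0, "wz": 0, "jaw": 1}, {"x": 0, "y": 0, "z": 0.044, "wx": 0, "wy": 0, "wz": 0, "jaw": 1}, {"x": 0, "y": 0, "z": 0.044, "wx": 0, "wy": 0, "wz": 0, "jaw": 1}, {"x": 0, "y": 0, "z": 0.044, "wx": 0, "wy": 0, "wz": 0, "jaw": 1}]}}

```text
t: 6.8
eef_pos: [0.5733, -0.1, 0.1455]
eef_rot: [1.0, 0.006, 0.0, -0.0]
force: [-1.0, 0.6, 3.0]
width: 0.112
finger_force: 59.4
```

Run:
```python
from h import *
F=[]
for i in range(8):
    manip.capture("side"); s=manip.get_state(); F.append(np.r_[s['eef_pos']*1000,s['force']])
print(np.mean(F,0).round(2),np.std(F,0).round(2))
```

```text
[ 5.733e+02 -9.997e+01  1.454e+02 -1.020e+00  4.700e-01  2.110e+00] [0.01 0.01 0.05 0.43 0.36 0.63]
```

Contact force is about 3 N, or roughly 2 mm, which matches the geometry. I'll add about 1.5 mm and start the stroke.

{"name": "move_arm", "arguments": {"deltas": [{"x": 0, "y": 0, "z": 0.001, "wx": 0, "wy": 0, "wz": 0, "jaw": 1}, {"x": 0, "y": 0, "z": 0.003, "wx": 0, "wy": 0, "wz": 0, "jaw": 1}, {"x": 0, "y": 0, "z": 0.003, "wx": 0, "wy": 0, "wz": 0, "jaw": 1}, {"x": 0, "y": 0, "z": 0.003, "wx": 0, "wy": 0, "wz": 0, "jaw": 1}]}}

```text
t: 7.53
eef_pos: [0.5734, -0.1, 0.1438]
eef_rot: [1.0, 0.006, 0.0, 0.0]
force: [-0.8, 0.0, 3.1]
width: 0.108
finger_force: 59.6
```

{"name": "move_arm", "arguments": {"deltas": [{"x": 0.001, "y": -0.005, "z": 0, "wx": 0, "wy": 0, "wz": 0, "jaw": 1}, {"x": 0.002, "y": -0.01, "z": 0, "wx": 0, "wy": 0, "wz": 0, "jaw": 1}, {"x": 0.003, "y": -0.015, "z": 0, "wx": 0, "wy": 0, "wz": 0, "jaw": 1}, {"x": 0.004, "y": -0.02, "z": 0, "wx": 0, "wy": 0, "wz": 0, "jaw": 1}, {"x": 0.005, "y": -0.025, "z": 0, "wx": 0, "wy": 0, "wz": 0, "jaw": 1}, {"x": 0.006, "y": -0.03, "z": 0, "wx": 0, "wy": 0, "wz": 0, "jaw": 1}, {"x": 0.007, "y": -0.035, "z": 0, "wx": 0, "wy": 0, "wz": 0, "jaw": 1}, {"x": 0.008, "y": -0.04, "z": 0, "wx": 0, "wy": 0, "wz": 0, "jaw": 1}, {"x": 0.008, "y": -0.044, "z": 0, "wx": 0, "wy": 0, "wz": 0, "jaw": 1}, {"x": 0.009, "y": -0.049, "z": 0, "wx": 0, "wy": 0, "wz": 0, "jaw": 1}, {"x": 0.009, "y": -0.054, "z": 0, "wx": 0, "wy": 0, "wz": 0, "jaw": 1}, {"x": 0.01, "y": -0.059, "z": 0, "wx": 0, "wy": 0, "wz": 0, "jaw": 1}]}}

```text
t: 8.53
eef_pos: [0.5779, -0.0702, 0.1438]
eef_rot: [1.0, 0.005, -0.0, -0.0]
force: [-2.8, -2.5, 3.8]
width: 0.106
finger_force: 59.5
```

The x force of −2.8 N suggests the path is about 1 mm too far out, so I bias it inward.

{"name": "move_arm", "arguments": {"deltas": [{"x": -0.001, "y": -0.005, "z": 0, "wx": 0, "wy": 0, "wz": 0, "jaw": 1}, {"x": -0.001, "y": -0.01, "z": 0, "wx": 0, "wy": 0, "wz": 0, "jaw": 1}, {"x": -0.002, "y": -0.015, "z": 0, "wx": 0, "wy": 0, "wz": 0, "jaw": 1}, {"x": -0.002, "y": -0.02, "z": 0, "wx": 0, "wy": 0, "wz": 0, "jaw": 1}, {"x": -0.002, "y": -0.025, "z": 0, "wx": 0, "wy": 0, "wz": 0, "jaw": 1}, {"x": -0.002, "y": -0.03, "z": 0, "wx": 0, "wy": 0, "wz": 0, "jaw": 1}]}}

```text
t: 9.03
eef_pos: [0.577, -0.0552, 0.1439]
eef_rot: [1.0, 0.006, 0.0, 0.0]
force: [0.1, -1.5, 3.2]
width: 0.108
finger_force: 59.5
```

{"name": "move_arm", "arguments": {"deltas": [{"x": 0, "y": -0.005, "z": 0, "wx": 0, "wy": 0, "wz": 0, "jaw": 1}, {"x": 0, "y": -0.01, "z": 0, "wx": 0, "wy": 0, "wz": 0, "jaw": 1}, {"x": -0.001, "y": -0.015, "z": 0, "wx": 0, "wy": 0, "wz": 0, "jaw": 1}, {"x": -0.001, "y": -0.02, "z": 0, "wx": 0, "wy": 0, "wz": 0, "jaw": 1}, {"x": -0.002, "y": -0.025, "z": 0, "wx": 0, "wy": 0, "wz": 0, "jaw": 1}, {"x": -0.002, "y": -0.03, "z": 0, "wx": 0, "wy": 0, "wz": 0, "jaw": 1}]}}

```text
t: 9.53
eef_pos: [0.5757, -0.0402, 0.1439]
eef_rot: [1.0, 0.006, 0.0, 0.0]
force: [1.0, -1.8, 2.9]
width: 0.107
finger_force: 59.5
```

{"name": "move_arm", "arguments": {"deltas": [{"x": -0.001, "y": -0.005, "z": 0, "wx": 0, "wy": 0, "wz": 0, "jaw": 1}, {"x": -0.002, "y": -0.01, "z": 0, "wx": 0, "wy": 0, "wz": 0, "jaw": 1}, {"x": -0.003, "y": -0.015, "z": 0, "wx": 0, "wy": 0, "wz": 0, "jaw": 1}, {"x": -0.004, "y": -0.02, "z": 0, "wx": 0, "wy": 0, "wz": 0, "jaw": 1}, {"x": -0.005, "y": -0.025, "z": 0, "wx": 0, "wy": 0, "wz": 0, "jaw": 1}, {"x": -0.006, "y": -0.03, "z": 0, "wx": 0, "wy": 0, "wz": 0, "jaw": 1}, {"x": -0.007, "y": -0.035, "z": 0, "wx": 0, "wy": 0, "wz": 0, "jaw": 1}, {"x": -0.008, "y": -0.039, "z": 0, "wx": 0, "wy": 0, "wz": 0, "jaw": 1}, {"x": -0.01, "y": -0.044, "z": 0, "wx": 0, "wy": 0, "wz": 0, "jaw": 1}, {"x": -0.011, "y": -0.049, "z": 0, "wx": 0, "wy": 0, "wz": 0, "jaw": 1}, {"x": -0.013, "y": -0.054, "z": 0, "wx": 0, "wy": 0, "wz": 0, "jaw": 1}, {"x": -0.014, "y": -0.059, "z": 0, "wx": 0, "wy": 0, "wz": 0, "jaw": 1}]}}

```text
t: 10.53
eef_pos: [0.5682, -0.0108, 0.1438]
eef_rot: [1.0, 0.006, 0.0, 0.0]
force: [2.1, -2.9, 3.1]
width: 0.106
finger_force: 59.6
```

{"name": "move_arm", "arguments": {"deltas": [{"x": -0.001, "y": -0.004, "z": 0, "wx": 0, "wy": 0, "wz": 0, "jaw": 1}, {"x": -0.003, "y": -0.009, "z": 0, "wx": 0, "wy": 0, "wz": 0, "jaw": 1}, {"x": -0.005, "y": -0.014, "z": 0, "wx": 0, "wy": 0, "wz": 0, "jaw": 1}, {"x": -0.006, "y": -0.018, "z": 0, "wx": 0, "wy": 0, "wz": 0, "jaw": 1}, {"x": -0.008, "y": -0.023, "z": 0, "wx": 0, "wy": 0, "wz": 0, "jaw": 1}, {"x": -0.011, "y": -0.027, "z": 0, "wx": 0, "wy": 0, "wz": 0, "jaw": 1}, {"x": -0.013, "y": -0.032, "z": 0, "wx": 0, "wy": 0, "wz": 0, "jaw": 1}, {"x": -0.015, "y": -0.036, "z": 0, "wx": 0, "wy": 0, "wz": 0, "jaw": 1}, {"x": -0.017, "y": -0.041, "z": 0, "wx": 0, "wy": 0, "wz": 0, "jaw": 1}, {"x": -0.02, "y": -0.045, "z": 0, "wx": 0, "wy": 0, "wz": 0, "jaw": 1}, {"x": -0.022, "y": -0.05, "z": 0, "wx": 0, "wy": 0, "wz": 0, "jaw": 1}, {"x": -0.024, "y": -0.054, "z": 0, "wx": 0, "wy": 0, "wz": 0, "jaw": 1}]}}

```text
t: 11.53
eef_pos: [0.5558, 0.0161, 0.1438]
eef_rot: [1.0, 0.006, -0.0, 0.0]
force: [1.0, -1.8, 2.4]
width: 0.106
finger_force: 59.6
```

{"name": "move_arm", "arguments": {"deltas": [{"x": -0.003, "y": -0.004, "z": 0, "wx": 0, "wy": 0, "wz": 0, "jaw": 1}, {"x": -0.006, "y": -0.008, "z": 0, "wx": 0, "wy": 0, "wz": 0, "jaw": 1}, {"x": -0.008, "y": -0.013, "z": 0, "wx": 0, "wy": 0, "wz": 0, "jaw": 1}, {"x": -0.011, "y": -0.017, "z": 0, "wx": 0, "wy": 0, "wz": 0, "jaw": 1}, {"x": -0.014, "y": -0.021, "z": 0, "wx": 0, "wy": 0, "wz": 0, "jaw": 1}, {"x": -0.017, "y": -0.025, "z": 0, "wx": 0, "wy": 0, "wz": 0, "jaw": 1}, {"x": -0.02, "y": -0.029, "z": 0, "wx": 0, "wy": 0, "wz": 0, "jaw": 1}, {"x": -0.023, "y": -0.033, "z": 0, "wx": 0, "wy": 0, "wz": 0, "jaw": 1}, {"x": -0.026, "y": -0.037, "z": 0, "wx": 0, "wy": 0, "wz": 0, "jaw": 1}, {"x": -0.029, "y": -0.041, "z": 0, "wx": 0, "wy": 0, "wz": 0, "jaw": 1}, {"x": -0.033, "y": -0.044, "z": 0, "wx": 0, "wy": 0, "wz": 0, "jaw": 1}, {"x": -0.036, "y": -0.048, "z": 0, "wx": 0, "wy": 0, "wz": 0, "jaw": 1}]}}

```text
t: 12.53
eef_pos: [0.5376, 0.0398, 0.1438]
eef_rot: [1.0, 0.005, 0.0, -0.0]
force: [2.4, -0.0, 3.0]
width: 0.111
finger_force: 59.6
```

{"name": "move_arm", "arguments": {"deltas": [{"x": -0.003, "y": -0.004, "z": 0, "wx": 0, "wy": 0, "wz": 0, "jaw": 1}, {"x": -0.007, "y": -0.008, "z": 0, "wx": 0, "wy": 0, "wz": 0, "jaw": 1}, {"x": -0.01, "y": -0.011, "z": 0, "wx": 0, "wy": 0, "wz": 0, "jaw": 1}, {"x": -0.014, "y": -0.015, "z": 0, "wx": 0, "wy": 0, "wz": 0, "jaw": 1}, {"x": -0.017, "y": -0.018, "z": 0, "wx": 0, "wy": 0, "wz": 0, "jaw": 1}, {"x": -0.021, "y": -0.021, "z": 0, "wx": 0, "wy": 0, "wz": 0, "jaw": 1}, {"x": -0.025, "y": -0.025, "z": 0, "wx": 0, "wy": 0, "wz": 0, "jaw": 1}, {"x": -0.029, "y": -0.028, "z": 0, "wx": 0, "wy": 0, "wz": 0, "jaw": 1}, {"x": -0.032, "y": -0.031, "z": 0, "wx": 0, "wy": 0, "wz": 0, "jaw": 1}, {"x": -0.036, "y": -0.034, "z": 0, "wx": 0, "wy": 0, "wz": 0, "jaw": 1}, {"x": -0.038, "y": -0.036, "z": 0, "wx": 0, "wy": 0, "wz": 0, "jaw": 1}, {"x": -0.038, "y": -0.036, "z": 0, "wx": 0, "wy": 0, "wz": 0, "jaw": 1}]}}

```text
t: 13.53
eef_pos: [0.5181, 0.0577, 0.1437]
eef_rot: [1.0, 0.006, -0.0, -0.0]
force: [-0.1, 0.8, 3.2]
width: 0.109
finger_force: 59.6
```

{"name": "move_arm", "arguments": {"deltas": [{"x": -0.002, "y": -0.002, "z": 0, "wx": 0, "wy": 0, "wz": 0, "jaw": 1}, {"x": -0.004, "y": -0.003, "z": 0, "wx": 0, "wy": 0, "wz": 0, "jaw": 1}, {"x": -0.006, "y": -0.004, "z": 0, "wx": 0, "wy": 0, "wz": 0, "jaw": 1}, {"x": -0.006, "y": -0.004, "z": 0, "wx": 0, "wy": 0, "wz": 0, "jaw": 1}, {"x": -0.006, "y": -0.004, "z": 0, "wx": 0, "wy": 0, "wz": 0, "jaw": 1}]}}

```text
t: 13.95
eef_pos: [0.5153, 0.0595, 0.1437]
eef_rot: [1.0, 0.006, -0.0, -0.0]
force: [1.8, 1.0, 3.4]
width: 0.107
finger_force: 59.6
```

All stroke waypoints are done with the strip pressed throughout. Now I lift off and return.

{"name": "move_arm", "arguments": {"deltas": [{"x": 0, "y": 0, "z": -0.03, "wx": 0, "wy": 0, "wz": 0, "jaw": 1}, {"x": 0, "y": 0, "z": -0.08, "wx": 0, "wy": 0, "wz": 0, "jaw": 1}, {"x": 0, "y": 0, "z": -0.14, "wx": 0, "wy": 0, "wz": 0, "jaw": 1}, {"x": 0, "y": 0, "z": -0.19, "wx": 0, "wy": 0, "wz": 0, "jaw": 1}, {"x": 0, "y": 0, "z": -0.22, "wx": 0, "wy": 0, "wz": 0, "jaw": 1}, {"x": 0, "y": 0, "z": -0.227, "wx": 0, "wy": 0, "wz": 0, "jaw": 1}, {"x": 0, "y": 0, "z": -0.227, "wx": 0, "wy": 0, "wz": 0, "jaw": 1}]}}

```text
t: 14.53
eef_pos: [0.5152, 0.0594, 0.2572]
eef_rot: [1.0, 0.006, -0.0, -0.0]
force: [-0.2, 0.9, -1.8]
width: 0.109
finger_force: 58.9
```

{"name": "move_arm", "arguments": {"deltas": [{"x": -0.005, "y": 0.06, "z": 0, "wx": 0, "wy": 0, "wz": 0, "jaw": 1}, {"x": -0.01, "y": 0.13, "z": 0, "wx": 0, "wy": 0, "wz": 0, "jaw": 1}, {"x": -0.015, "y": 0.2, "z": 0, "wx": 0, "wy": 0, "wz": 0, "jaw": 1}, {"x": -0.02, "y": 0.27, "z": 0, "wx": 0, "wy": 0, "wz": 0, "jaw": 1}, {"x": -0.025, "y": 0.34, "z": 0, "wx": 0, "wy": 0, "wz": 0, "jaw": 1}, {"x": -0.03, "y": 0.41, "z": 0, "wx": 0, "wy": 0, "wz": 0, "jaw": 1}, {"x": -0.035, "y": 0.48, "z": 0, "wx": 0, "wy": 0, "wz": 0, "jaw": 1}, {"x": -0.04, "y": 0.55, "z": 0, "wx": 0, "wy": 0, "wz": 0, "jaw": 1}, {"x": -0.041, "y": 0.6, "z": 0, "wx": 0, "wy": 0, "wz": 0, "jaw": 1}, {"x": -0.041, "y": 0.63, "z": 0, "wx": 0, "wy": 0, "wz": 0, "jaw": 1}, {"x": -0.041, "y": 0.641, "z": 0, "wx": 0, "wy": 0, "wz": 0, "jaw": 1}, {"x": -0.041, "y": 0.641, "z": 0, "wx": 0, "wy": 0, "wz": 0, "jaw": 1}]}}

```text
t: 15.53
eef_pos: [0.4982, -0.2614, 0.256]
eef_rot: [1.0, 0.005, -0.001, -0.001]
force: [-0.2, 0.1, -1.1]
width: 0.111
finger_force: 59.0
```

{"name": "move_arm", "arguments": {"deltas": [{"x": 0, "y": 0, "z": 0, "wx": 0, "wy": 0, "wz": 0, "jaw": 1}, {"x": 0, "y": 0, "z": 0, "wx": 0, "wy": 0, "wz": 0, "jaw": 1}, {"x": 0, "y": 0, "z": 0.01, "wx": 0, "wy": 0, "wz": 0, "jaw": 1}, {"x": 0, "y": 0, "z": 0.03, "wx": 0, "wy": 0, "wz": 0, "jaw": 1}, {"x": 0, "y": 0, "z": 0.05, "wx": 0, "wy": 0, "wz": 0, "jaw": 1}, {"x": 0, "y": 0, "z": 0.065, "wx": 0, "wy": 0, "wz": 0, "jaw": 1}, {"x": 0, "y": 0, "z": 0.065, "wx": 0, "wy": 0, "wz": 0, "jaw": 1}]}}

```text
t: 16.12
eef_pos: [0.4978, -0.2606, 0.2225]
eef_rot: [1.0, 0.006, -0.001, -0.001]
force: [-0.4, -0.2, -2.0]
width: 0.103
finger_force: 59.0
```

Run:
```python
from h import *
s=manip.get_state(); print(s['t'],s['eef_pos'],s['eef_rot'],s['force'])
S=cap("side");W=cap("wrist");a=cv2.resize(S['image'][90:210,270:410],(490,420),interpolation=cv2.INTER_CUBIC)
cv2.imwrite("pics/ret.png",a)
```

```text
16.1167 [ 0.49778801 -0.26062567  0.22245939] [ 9.99982673e-01  5.61836766e-03 -1.46907838e-03 -9.63682273e-04] [-0.4399851  -0.23614685 -1.95647056]
```

View pics/ret.png

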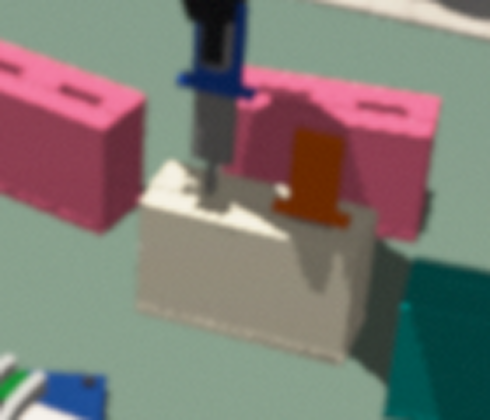

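The nose at crop (210,190) is entering the empty slot, and the gauge at (318,180) stands undisturbed. I lower the burnisher, watching the force.

{"name": "move_arm", "arguments": {"deltas": [{"x": 0, "y": 0, "z": 0.015, "wx": 0, "wy": 0, "wz": 0, "jaw": 1}, {"x": 0, "y": 0, "z": 0.03, "wx": 0, "wy": 0, "wz": 0, "jaw": 1}, {"x": 0, "y": 0, "z": 0.045, "wx": 0, "wy": 0, "wz": 0, "jaw": 1}, {"x": 0, "y": 0, "z": 0.06, "wx": 0, "wy": 0, "wz": 0, "jaw": 1}, {"x": 0, "y": 0, "z": 0.075, "wx": 0, "wy": 0, "wz": 0, "jaw": 1}, {"x": 0, "y": 0, "z": 0.075, "wx": 0, "wy": 0, "wz": 0, "jaw": 1}]}}

```text
t: 16.72
eef_pos: [0.4979, -0.2609, 0.1854]
eef_rot: [1.0, 0.006, -0.001, -0.001]
force: [0.6, 0.5, -1.5]
width: 0.112
finger_force: 59.0
```

{"name": "move_arm", "arguments": {"deltas": [{"x": 0, "y": 0, "z": 0.02, "wx": 0, "wy": 0, "wz": 0, "jaw": 1}, {"x": 0, "y": 0, "z": 0.04, "wx": 0, "wy": 0, "wz": 0, "jaw": 1}, {"x": 0, "y": 0, "z": 0.06, "wx": 0, "wy": 0, "wz": 0, "jaw": 1}, {"x": 0, "y": 0, "z": 0.08, "wx": 0, "wy": 0, "wz": 0, "jaw": 1}, {"x": 0, "y": 0, "z": 0.09, "wx": 0, "wy": 0, "wz": 0, "jaw": 1}, {"x": 0, "y": 0, "z": 0.098, "wx": 0, "wy": 0, "wz": 0, "jaw": 1}, {"x": 0, "y": 0, "z": 0.098, "wx": 0, "wy": 0, "wz": 0, "jaw": 1}, {"x": 0, "y": 0, "z": 0.098, "wx": 0, "wy": 0, "wz": 0, "jaw": 1}]}}

```text
t: 17.38
eef_pos: [0.4987, -0.2614, 0.1383]
eef_rot: [1.0, 0.006, 0.0, 0.0]
force: [-0.3, -0.3, -1.2]
width: 0.107
finger_force: 59.0
```

{"name": "move_arm", "arguments": {"deltas": [{"x": 0, "y": 0, "z": 0.001, "wx": 0, "wy": 0, "wz": 0, "jaw": 1}, {"x": 0, "y": 0, "z": 0.002, "wx": 0, "wy": 0, "wz": 0, "jaw": 1}, {"x": 0, "y": 0, "z": 0.002, "wx": 0, "wy": 0, "wz": 0, "jaw": 1}, {"x": 0, "y": 0, "z": 0.002, "wx": 0, "wy": 0, "wz": 0, "jaw": -1}, {"x": 0, "y": 0, "z": 0.002, "wx": 0, "wy": 0, "wz": 0, "jaw": -1}, {"x": 0, "y": 0, "z": 0.002, "wx": 0, "wy": 0, "wz": 0, "jaw": -1}, {"x": 0, "y": 0, "z": 0.002, "wx": 0, "wy": 0, "wz": 0, "jaw": -1}, {"x": 0, "y": 0, "z": 0.002, "wx": 0, "wy": 0, "wz": 0, "jaw": -1}, {"x": 0, "y": 0, "z": 0.002, "wx": 0, "wy": 0, "wz": 0, "jaw": -1}, {"x": 0, "y": 0, "z": 0.002, "wx": 0, "wy": 0, "wz": 0, "jaw": -1}, {"x": 0, "y": 0, "z": 0.002, "wx": 0, "wy": 0, "wz": 0, "jaw": -1}, {"x": 0, "y": 0, "z": 0.002, "wx": 0, "wy": 0, "wz": 0, "jaw": -1}]}}

```text
t: 18.38
eef_pos: [0.4986, -0.2613, 0.1373]
eef_rot: [1.0, 0.006, -0.0, -0.0]
force: [0.2, 0.7, 0.1]
width: 0.999
finger_force: 0.0
```

{"name": "move_arm", "arguments": {"deltas": [{"x": 0, "y": 0, "z": -0.02, "wx": 0, "wy": 0, "wz": 0, "jaw": -1}, {"x": 0, "y": 0, "z": -0.06, "wx": 0, "wy": 0, "wz": 0, "jaw": -1}, {"x": 0, "y": 0, "z": -0.11, "wx": 0, "wy": 0, "wz": 0, "jaw": -1}, {"x": 0, "y": 0, "z": -0.16, "wx": 0, "wy": 0, "wz": 0, "jaw": -1}, {"x": 0, "y": 0, "z": -0.2, "wx": 0, "wy": 0, "wz": 0, "jaw": -1}, {"x": 0, "y": 0, "z": -0.22, "wx": 0, "wy": 0, "wz": 0, "jaw": -1}, {"x": 0, "y": 0, "z": -0.22, "wx": 0, "wy": 0, "wz": 0, "jaw": -1}, {"x": 0, "y": 0, "z": -0.22, "wx": 0, "wy": 0, "wz": 0, "jaw": -1}]}}

```text
t: 19.05
eef_pos: [0.4984, -0.2612, 0.2471]
eef_rot: [1.0, 0.006, 0.0, 0.0]
force: [-0.5, 0.0, -1.4]
width: 1.002
finger_force: 0.0
```

Run:
```python
from h import *
s=manip.get_state(); print(s['t'],s['eef_pos'],s['force'],s['width'])
S=cap("side");W=cap("wrist");a=cv2.resize(S['image'][90:210,270:390],(360,360),interpolation=cv2.INTER_CUBIC)
cv2.imwrite("pics/end.png",np.hstack([a,cv2.resize(W['image'],(440,360))]))
```

```text
19.05 [ 0.49842356 -0.2612115   0.24705506] [-0.48796913  0.00377392 -1.35192354] 1.0023763118626083
```

View pics/end.png

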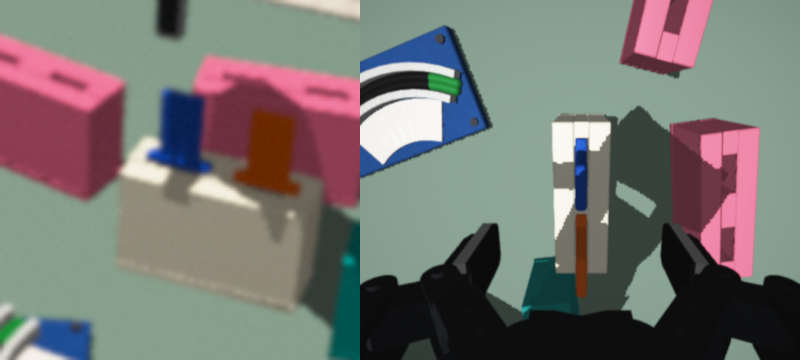

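The burnisher is seated upright again (shoulders at side crop (178,160)), the gauge is unmoved, and the open gripper is clear above. I'm handing the job in.

```bash
python3 -c "
from cell import manip
print(manip.finish_job())"
```

```text
the job is handed in; nothing more can be done
None
```

I drew the burnisher along the strip from green to red in one pressed stroke (about 3.5 mm deep, 3 cm/s), hung it upright in its slot again and handed the job in at about 19 s; no verdict was returned.

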